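# Fetch the seed tin from behind the feed bottles

## Task

The low metal seed tin is hemmed in at the back of the black pot carrier by three tall white bottles. First stand all three bottles upright on the white board, then put the tin upright in the middle of the round rubber mat, and only then put each bottle back upright on the very place in the carrier that it came from. Leave the two clay pots and the watering can where they are, and tip nothing over.

Things in the scene. Friction and masses are not known exactly. Their poses are not given: they have to be found in the camera images.
- carrier: Fixed black tray, 166 (x) by 241 (y) mm, origin at centre of underside, yaw within 0.3 rad. Floor 6 mm up, rim 16 mm high. Flush lines mark six places centred at x -37.5 (front) or +37.5 (back), y -75, 0, 75 mm. At the start: tin mid back, pots at both front ends, the bottles in any order mid front and at both back ends, all within 2 mm of their place's centre
- round_bottle: Loose white plastic bottle with a round body 60 mm across, 186 mm tall, 0.2 to 0.4 kg. Body 120 mm high, then a sloping shoulder; black round ribbed screw cap 36 mm across from 146 to 186 mm above the base. Origin at the centre of its underside, z up its axis
- square_bottle: Loose white plastic bottle with a square body 60 by 60 mm (sides along its x and y), 162 mm tall, 0.2 to 0.45 kg. Body 105 mm high, then a shoulder; black round ribbed screw cap 42 mm across from 122 to 162 mm above the base. Origin at the centre of its underside, z up its axis
- cone_bottle: Loose white plastic cone-shaped flask, 62 mm across at the base, narrowing to 28 mm, 162 mm tall, 0.15 to 0.32 kg; black round ribbed cap 30 mm across from 122 to 162 mm above the base. Origin at the centre of its underside, z up its axis
- seed_tin: Loose low round metal tin, closed, straight-sided, 58 mm across and 55 mm high, 0.1 to 0.22 kg. Origin at the centre of its underside, z up. To be moved to the mat
- board: Fixed white laminate board lying on the table to one side of the carrier, 300 (its x, roughly away from the robot) by 140 (its y) mm, 12 mm thick: the side area for the bottles. Origin at the centre of its underside
- mat: Fixed round dark rubber mat, 96 mm across, 4 mm thick, on the other side of the carrier from the board: where the tin goes. Origin at the centre of its underside
- pot_a: Loose small empty clay pot, 64 mm across the rim, 58 mm high, at the +y end of the carrier's front row. Origin at the centre of its underside. Not to be moved
- pot_b: The same kind of clay pot at the -y end of the carrier's front row. Not to be moved
- watering_can: Loose blue watering can standing beyond the carrier, body 92 mm across, 135 mm high over its handle, spout reaching 140 mm out along its +y, handle 80 mm out along its -y. Origin at the centre of its underside. Not to be moved
There are look-alikes about, which are no part of the job. Of the things shaped like the seed_tin, the metal one is meant. What is shaped like the round_bottle but purple is not meant.

How it is judged:
On the way, in this order (a step that is already met when the one before it is completed fails the run):
1. all three bottles stand upright and released on the white board together, the tin still in its place (x of round_bottle in the frame of board between -0.13 and 0.13 m and y of round_bottle in the frame of board between -0.05 and 0.05 m and z of round_bottle in the frame of board between 0.008 and 0.017 m and angle between each of round_bottle, square_bottle, cone_bottle's own z axis and vertical below 0.1 rad and linear speed of each of round_bottle, square_bottle, cone_bottle below 0.03 m/s and contact force between each of round_bottle, square_bottle, cone_bottle and the fingers below 0.1 N and x of square_bottle in the frame of board between -0.13 and 0.13 m and y of square_bottle in the frame of board between -0.05 and 0.05 m and z of square_bottle in the frame of board between 0.008 and 0.017 m and x of cone_bottle in the frame of board between -0.13 and 0.13 m and y of cone_bottle in the frame of board between -0.05 and 0.05 m and z of cone_bottle in the frame of board between 0.008 and 0.017 m and distance of seed_tin from where it was at the start of the episode below 0.02 m), for 0.2 s.
2. the tin stands upright and released in the middle of the mat, while all three bottles still stand on the board (x of round_bottle in the frame of board between -0.13 and 0.13 m and y of round_bottle in the frame of board between -0.05 and 0.05 m and z of round_bottle in the frame of board between 0.008 and 0.017 m and angle between each of round_bottle, square_bottle, cone_bottle, seed_tin's own z axis and vertical below 0.1 rad and linear speed of each of round_bottle, square_bottle, cone_bottle, seed_tin below 0.03 m/s and contact force between each of round_bottle, square_bottle, cone_bottle, seed_tin and the fingers below 0.1 N and x of square_bottle in the frame of board between -0.13 and 0.13 m and y of square_bottle in the frame of board between -0.05 and 0.05 m and z of square_bottle in the frame of board between 0.008 and 0.017 m and x of cone_bottle in the frame of board between -0.13 and 0.13 m and y of cone_bottle in the frame of board between -0.05 and 0.05 m and z of cone_bottle in the frame of board between 0.008 and 0.017 m and horizontal distance between seed_tin and mat below 0.015 m and z of seed_tin in the frame of mat between 0.001 and 0.009 m), for 0.2 s.
At the end, for the whole second after the job is handed in: The tin stands upright on the rubber mat within 15 mm of its centre; each of the three bottles stands upright within 15 mm of where it stood at the start; all are released and at rest (horizontal distance between seed_tin and mat below 0.015 m and z of seed_tin in the frame of mat between 0.001 and 0.009 m and angle between each of seed_tin, round_bottle, square_bottle, cone_bottle's own z axis and vertical below 0.1 rad and linear speed of each of seed_tin, round_bottle, square_bottle, cone_bottle below 0.03 m/s and contact force between each of seed_tin, round_bottle, square_bottle, cone_bottle and the fingers below 0.1 N and distance of each of round_bottle, square_bottle, cone_bottle from where it was at the start of the episode below 0.015 m); the robot touches nothing.
It fails at once if a bottle or the tin is tipped over (angle between any of round_bottle, square_bottle, cone_bottle, seed_tin's own z axis and vertical above 0.6 rad).
It fails at once if a clay pot or the watering can is moved by more than 20 mm or tipped (distance of any of pot_a, pot_b, watering_can from where it was at the start of the episode above 0.02 m or angle between any of pot_a, pot_b, watering_can's own z axis and vertical above 0.3 rad).
It also fails if it takes over 152 s, if anything falls off the work surface, if the arm or the gripper's body presses on something with over 40 N, if the wrist force passes 120 N, or if a joint passes its speed limit or range.

## Robot

A 7-joint arm with a two-finger parallel gripper is mounted at the origin on the work surface. World frame = base frame: x ahead of the robot, y to its left, z up, the work surface at z = 0. Lengths are in m, angles in rad, forces in N, time in s.
With the tool pointing down it reaches from about 0.425 to 0.875 m from the base axis. Payload 4.7 kg.
Tool frame: the origin (TCP) lies midway between the tips of the shut fingers; the grasp point (between the pads) lies 19 mm behind it; z points along the fingers, y is the line along which they close (so a half turn about z gives the same grasp; the last joint's range is limited). The gripper opens to 85 mm and grips with 20 to 120 N. Pads are 22 mm wide; open, the fingers measure 114 mm over their backs; the gripper's body (76 mm by 85 mm) begins 54 mm behind the grasp point. The pads swing forward as they close: fully open they stand 13 mm farther back than shut.
Start: joints at [-1.158, 0.321, -0.07, 1.45, 0.023, 1.371, -0.057], TCP at [0.252, 0.599, 0.2] pointing down, gripper open.
Joint ranges: [-2.86, 2.86], [-0.3, 2.09], [-1.38, 1.24], [0.06, 2.45], [-1.56, 4.7], [0.09, 2.05], [-2.69, 2.69]. Speed limits (rad/s): [2.57, 2.57, 3.14, 3.14, 3.14, 3.14, 3.14].

## Interface

Orientations are given as a rotation vector (axis times angle).
In Python, from station import telemetry, imaging, order, finder gives the robot as it stands.
- The arm moves only by the tool apply_moves, never from a script. Its argument "rows" is a list of rows, each a list of 2 entries, a list of its own where there are three numbers: the shift along the tool's x, y, z in cm, then the turn, a rotation vector about the tool's x, y, z in degrees. In form: [[[dx, dy, dz], [wx, wy, wz]], ...]. A call has exactly 10 rows; each row shifts and turns the commanded pose from where the row before left it, along the tool's axes as they then stand; what a row does not reach is not made up. A row lasts 1/12 s, in which the tool goes at most 41.7 mm and 7.16 degrees, less where a joint would pass 70% of its speed; a pose out of reach is approached as far as the arm can. A call with a gripper value outside its range is refused whole. "grip" is the finger opening in cm, from 0 to 8.54, set as the call begins (left out, the last holds). The fingers move at their own pace and stop on an object; the grip force is fixed at half the most. Time passes only in rows, so rows that do not move let the fingers close, or fill a call up. It gives the time, the measured TCP pose, the force, the opening and the grip force at its end, in the units of the state.
- telemetry.state(): the state, without advancing time (a new reading comes with each control period).
- imaging.get_image(name): name is "side" or "top" or "wrist"; returns a dict with "image" (400x640x3 uint8, red, green, blue), "camera_matrix" (3x3 intrinsics, pixels), "position" and "rotation" of the camera in the world. Camera axes: x right, y down, z forward; pixel columns grow to the right and rows downward; lengths in m; the calibration is good to about 2 mm. The wrist camera is an equidistant fisheye: a pixel r from the principal point sees the ray r / f radians off the axis. A picture is of the moment at which its call begins. There is no depth.
- order.job_done(): hands the job in; it is judged then, once.
Trained networks look in the newest picture that a camera, given by its name, has taken for a name from the list of things; names that differ only in an ending like _2 or _b are one class to them, and where a whole thing is asked for, a point or a joint stands for the part that bears it (a point fixed in the world has none). Each returns a list of dicts, best first, with "confidence" (0 to 1); they miss things now and then, are a little off and sometimes report something else, mostly with a low value. They report only what shows in the picture. A call takes as long as a camera call. They do not tell look-alikes from the thing itself.
- finder.recognise(camera, label): "position" ([x, y, z] in m, in world coordinates, good to about 4 mm: the middle of the surface that is visible of it).
- finder.mark_of(camera, label): "position" ([x, y, z] in m, in world coordinates, good to about 4 mm: a listed point, or the origin of a listed thing).
The state is a dict: "time_s": time; "joint_positions": joint angles; "qd": joint speeds; "tau": joint torques, N m; "tcp_pos": TCP position; "tool_rot": TCP orientation; "ft_force": force on the tool from outside, world axes, zero at the start; "torque": the same for the moment, N m; "finger_gap": opening from 0.0 (shut) to 1.0 (fully open); "finger_force": force on a finger pad.
Only numpy, scipy, OpenCV 4.12 (cv2) and the standard library are available. Lean on these libraries where they do the work, as an engineer would, in place of code of your own. Each camera call takes 0.05 s, during which the arm holds its last target. There are 200 camera calls.

## Working session

There is one attempt and no reset: what is moved stays moved. The work goes in short steps, Python scripts to look and compute and a tool call to move; the robot and the scene stay as the last step left them, time stands still between calls to the robot, and variables do not carry over. Pictures are saved under pics/ and viewed, at most 14 in all, crops included, and the job is handed in when it is done.

Besides the shell and the picture viewer there is one more tool, called after "Emit:" as a command line: name --argument value ..., lists and objects as JSON in quotes. apply_moves: Moves the arm, as the interface text tells. Its arguments: {"type":"object","properties":{"rows":{"type":"array","items":{"type":"array"}},"grip":{"type":"number"}},"required":["rows"]}

```bash
mkdir -p pics
cat > h.py <<'E'
import numpy as np, cv2
from scipy.spatial.transform import Rotation as R
from station import telemetry, imaging, order, finder
def snap(cam,fn):
    d=imaging.get_image(cam); cv2.imwrite('pics/'+fn,d['image'][:,:,::-1]); return d
def proj(d,p):
    c=np.array(d['rotation']).T@(np.array(p)-d['position']); u=np.array(d['camera_matrix'])@c; return u[:2]/u[2]
def ray(d,px,z):
    v=np.array(d['rotation'])@np.linalg.inv(d['camera_matrix'])@[px[0],px[1],1]
    o=np.array(d['position']); return o+v*(z-o[2])/v[2]
E
python3 - <<'E'
from h import *
s=telemetry.state(); print({k:np.round(v,3) for k,v in s.items()})
for c in ['top','side']:
    d=snap(c,c+'0.png'); print(c,np.round(d['position'],3),np.round(d['rotation'],3).tolist(),np.round(d['camera_matrix'],1).tolist())
    for n in ['carrier','round_bottle','square_bottle','cone_bottle','seed_tin','board','mat','pot_a','watering_can']:
        print(n,[(np.round(x['position'],3).tolist(),round(x['confidence'],2)) for x in finder.mark_of(c,n)[:4]])
E
```

```text
{'time_s': np.float64(0.0), 'joint_positions': array([-1.158,  0.322, -0.07 ,  1.452,  0.023,  1.371, -0.057]), 'qd': array([-0.   ,  0.   , -0.001, -0.001, -0.002, -0.002,  0.001]), 'tau': array([-1.0000e-03, -4.9359e+01, -3.8200e-01, -3.1434e+01,  1.3000e-02,
        1.2000e-02,  0.0000e+00]), 'tcp_pos': array([0.252, 0.598, 0.199]), 'tool_rot': array([-6.220e-01, -3.079e+00,  3.000e-03]), 'ft_force': array([ 0.145,  0.081, -0.067]), 'torque': array([ 0.02 , -0.05 , -0.022]), 'finger_force': np.float64(0.0), 'finger_gap': np.float64(0.997)}
top [ 0.463 -0.004  0.845] [-2.019, 2.219, -0.226] [[382.1, 0.0, 322.1], [0.0, 382.1, 200.2], [0.0, 0.0, 1.0]]
carrier [([0.522, 0.019, 0.0], 0.64)]
round_bottle [([0.699, 0.189, 0.002], 0.76), ([0.551, 0.1, 0.007], 0.66)]
square_bottle [([0.58, -0.048, 0.012], 0.6)]
cone_bottle [([0.487, 0.014, 0.002], 0.9), ([0.565, 0.023, 0.004], 0.19)]
seed_tin [([0.565, 0.025, 0.005], 0.88), ([0.7, 0.07, 0.003], 0.67), ([0.503, -0.064, 0.006], 0.63)]
board [([0.445, 0.31, 0.003], 0.97)]
mat [([0.505, -0.311, -0.001], 0.61)]
pot_a [([0.47, 0.085, 0.005], 0.82), ([0.502, -0.067, 0.002], 0.77)]
watering_can [([0.781, -0.078, -0.0], 0.69)]
side [ 0.339 -0.59   0.663] [-2.271, 0.506, -0.244] [[375.0, 0.0, 322.3], [0.0, 375.0, 201.2], [0.0, 0.0, 1.0]]
carrier [([0.549, 0.098, 0.003], 0.7), ([0.523, 0.02, 0.003], 0.68), ([0.472, 0.086, 0.005], 0.26)]
round_bottle [([0.551, 0.099, 0.004], 0.85), ([0.702, 0.187, 0.001], 0.68)]
square_bottle [([0.581, -0.049, 0.007], 0.75)]
cone_bottle [([0.49, 0.014, 0.002], 0.9)]
seed_tin [([0.561, 0.026, 0.003], 0.94), ([0.702, 0.072, -0.003], 0.78)]
board [([0.449, 0.315, 0.0], 0.85), ([0.474, 0.085, 0.005], 0.64), ([0.783, -0.075, -0.002], 0.63)]
mat [([0.501, -0.309, 0.003], 0.91)]
pot_a [([0.474, 0.083, 0.004], 0.95), ([0.507, -0.064, 0.004], 0.92), ([0.551, 0.096, 0.004], 0.69)]
watering_can [([0.784, -0.075, 0.002], 0.72)]
```

```bash
sed -i "s/np.array(d\['rotation'\])/R.from_rotvec(d['rotation']).as_matrix()/" h.py
python3 - <<'E'
import cv2,numpy as np
a=cv2.imread('pics/top0.png');b=cv2.imread('pics/side0.png')
cv2.imwrite('pics/both.png',np.vstack([a[:, :],b])[:800] if 0 else cv2.resize(np.vstack([a,b]),(480,600)))
E
```

```text
(no output)
```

View pics/top0.png

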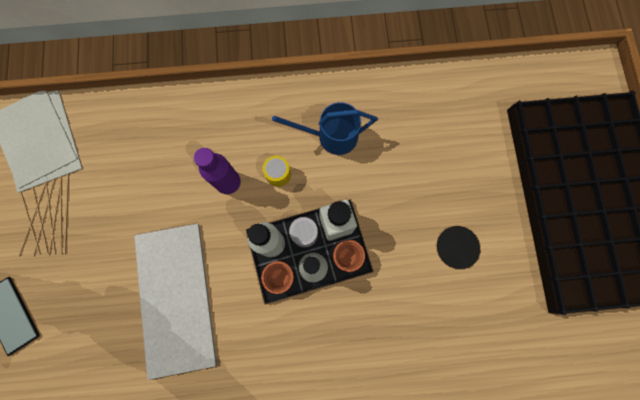

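View pics/side0.png

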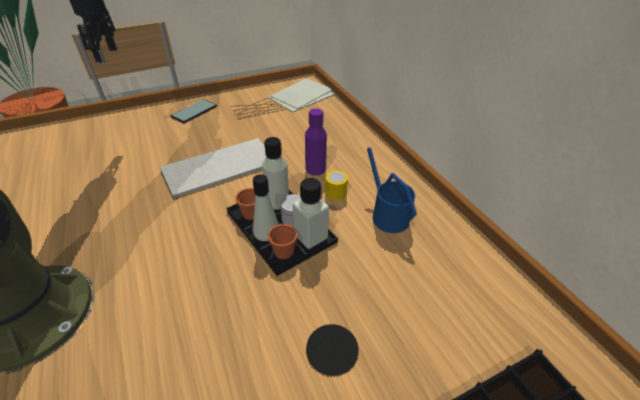

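Top view: the carrier is around (310,250). In it are the round bottle at cap (260,235), the tin (303,232), the square bottle (338,213), the cone (312,265) and the pots (277,277) and (348,255). Two things look like the tin: (303,232) silver, in the carrier, and (277,170) yellow. I take the silver one, since it is metal. Two bottles look alike: the white one at (262,238) and the purple one at (217,170). I take the white one.

Run:
```python
from h import *
T={'r':(37.5,75),'t':(37.5,0),'s':(37.5,-75),'c':(-37.5,0),'a':(-37.5,75),'b':(-37.5,-75)}
M=[('r',.551,.1),('r',.551,.099),('s',.58,-.048),('s',.581,-.049),('c',.487,.014),('c',.49,.014),('t',.565,.025),('t',.561,.026),('a',.47,.085),('a',.474,.083),('b',.502,-.067),('b',.507,-.064)]
A=np.array([T[m[0]] for m in M])/1e3; B=np.array([m[1:] for m in M])
ca,cb=A.mean(0),B.mean(0)
P=(A-ca).T@(B-cb); yaw=np.arctan2(P[0,1]-P[1,0],P[0,0]+P[1,1]); c,s=np.cos(yaw),np.sin(yaw);Q=np.array([[c,-s],[s,c]]); t=cb-Q@ca
print('yaw',yaw,'t',t)
for k in T: print(k,np.round(t+Q@np.array(T[k])/1e3,4))
d=imaging.get_image('top'); im=d['image'][:,:,::-1].copy(); x0,y0=120,140
cr=cv2.resize(im[y0:y0+150,x0:x0+200+160][:, :],None,fx=2.2,fy=2.2,interpolation=cv2.INTER_CUBIC)
H={'r':.192,'s':.168,'c':.168,'t':.061}
def dot(p,col): 
    u=(proj(d,p)-[x0,y0])*2.2; cv2.circle(cr,(int(u[0]),int(u[1])),2,col,-1)
for k in H: dot([*(t+Q@np.array(T[k])/1e3),H[k]],(0,0,255))
for sx in(-1,1):
  for sy in(-1,1): dot([*(t+Q@[sx*.083,sy*.1205]),.016],(0,255,0))
# board corners from pixels
for nm,px in {'tl':(135,235),'tr':(198,225),'bl':(148,377),'br':(215,368)}.items(): print(nm,np.round(ray(d,px,.012),3))
print('mat',np.round(ray(d,(458,247.5),.004),4))
cv2.imwrite('pics/ov.png',cr)
```

```text
yaw 0.2010081766940182 t [0.52658333 0.01816667]
r [0.5484 0.0991]
t [0.5633 0.0257]
s [ 0.5783 -0.0478]
c [0.4898 0.0107]
a [0.4749 0.0842]
b [ 0.5048 -0.0628]
tl [0.593 0.391 0.012]
tr [0.602 0.254 0.012]
bl [0.3   0.364 0.012]
br [0.304 0.228 0.012]
mat [ 0.5001 -0.3088  0.004 ]
```

View pics/ov.png

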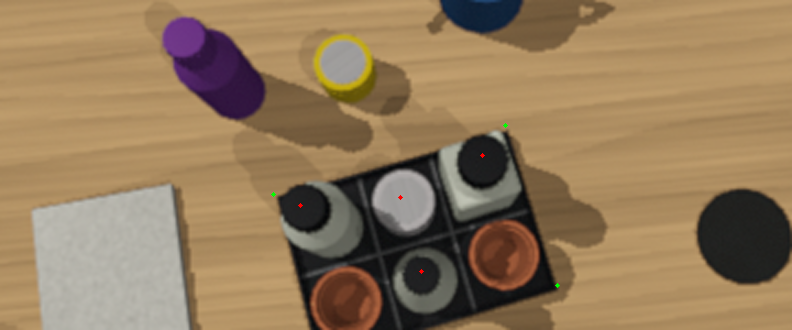

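Emit:
apply_moves --rows '[[[0, 0, -1], [0, 0, -5.7]], [[0, 0, -1], [0, 0, -5.7]], [[0, 0, -1], [0, 0, -5.7]], [[0, 0, -1], [0, 0, -5.7]], [[0, 0, -1], [0, 0, 0]], [[0, 0, -1], [0, 0, 0]], [[0, 0, -1], [0, 0, 0]], [[0, 0, -1], [0, 0, 0]], [[0, 0, 0], [0, 0, 0]], [[0, 0, 0], [0, 0, 0]]]' --grip 8.5

```text
time_s: 1.88
tcp_pos: [0.2525, 0.5994, 0.2807]
tool_rot: [0.002, 3.141, 0.002]
ft_force: [0.2, -1.1, 0.4]
finger_gap: 0.994
finger_force: 0.0
```

The crop confirms it: the silver tin is at (404,200), the yellow one at (344,62), the white round bottle's cap at (305,208) and the purple one at (185,37). My model points sit 2–3 mm from the cap centres, which I correct for. Next I go above the round bottle.

Emit:
apply_moves --rows '[[[-1.8, -3.1, 0], [0, 0, 0]], [[-1.8, -3.1, 0], [0, 0, 0]], [[-1.8, -3.1, 0], [0, 0, 0]], [[-1.8, -3.1, 0], [0, 0, 0]], [[-1.8, -3.1, 0], [0, 0, 0]], [[-1.8, -3.1, 0], [0, 0, 0]], [[-1.8, -3.1, 0], [0, 0, 0]], [[-1.8, -3.1, 0], [0, 0, 0]], [[-1.8, -3.1, 0], [0, 0, 0]], [[-1.8, -3.1, 0], [0, 0, 0]]]'

```text
time_s: 2.72
tcp_pos: [0.4324, 0.2869, 0.2793]
tool_rot: [-0.002, -3.141, 0.001]
ft_force: [-0.8, 0.2, 0.1]
finger_gap: 1.0
finger_force: 0.0
```

Emit:
apply_moves --rows '[[[-1.9, -3.1, 0], [0, 0, 0]], [[-1.9, -3.1, 0], [0, 0, 0]], [[-1.9, -3.1, 0], [0, 0, 0]], [[-1.9, -3.1, 0], [0, 0, 0]], [[-1.9, -3.1, 0], [0, 0, 0]], [[-1.9, -3.1, 0], [0, 0, 0]], [[0, -0.4, 0], [0, 0, 0]], [[0, 0, 0], [0, 0, 0]], [[0, 0, 0], [0, 0, 0]], [[0, 0, 0], [0, 0, 0]]]'

```text
time_s: 3.55
tcp_pos: [0.5452, 0.1008, 0.2795]
tool_rot: [0.003, -3.141, -0.001]
ft_force: [-0.3, 0.8, 0.7]
finger_gap: 0.995
finger_force: 0.0
```

Run:
```python
from h import *
s=telemetry.state();print(s['tcp_pos'])
d=snap('wrist','w1.png'); print(d['position'],d['rotation'],np.round(d['camera_matrix'],1).tolist())
for c in ['wrist','top']:
  for n in ['round_bottle','square_bottle','cone_bottle','seed_tin','board']: print(c,n,[(np.round(x['position'],3).tolist(),round(x['confidence'],2)) for x in finder.mark_of(c,n)[:3]])
```

```text
[0.54519647 0.10079261 0.27947996]
[0.47676859 0.09962904 0.45392877] [2.07239742 2.07677714 0.28898819] [[309.7, 0.0, 321.6], [0.0, 309.7, 193.3], [0.0, 0.0, 1.0]]
wrist round_bottle [([0.695, 0.185, -0.003], 0.94), ([0.552, 0.096, 0.008], 0.6)]
wrist square_bottle [([0.563, 0.026, 0.008], 0.74), ([0.574, -0.048, 0.006], 0.61)]
wrist cone_bottle [([0.489, 0.013, 0.007], 0.92)]
wrist seed_tin [([0.706, 0.071, -0.001], 0.66), ([0.565, 0.024, 0.01], 0.62)]
wrist board [([0.454, 0.311, -0.004], 0.95)]
top round_bottle [([0.55, 0.101, 0.008], 0.98), ([0.698, 0.187, 0.001], 0.87)]
top square_bottle [([0.58, -0.05, 0.01], 0.97), ([0.551, 0.102, 0.01], 0.45)]
top cone_bottle [([0.485, 0.014, 0.003], 0.97)]
top seed_tin [([0.701, 0.066, 0.002], 0.94), ([0.566, 0.021, 0.007], 0.89), ([0.783, -0.075, -0.003], 0.66)]
top board [([0.448, 0.311, 0.001], 0.78)]
```

View pics/w1.png

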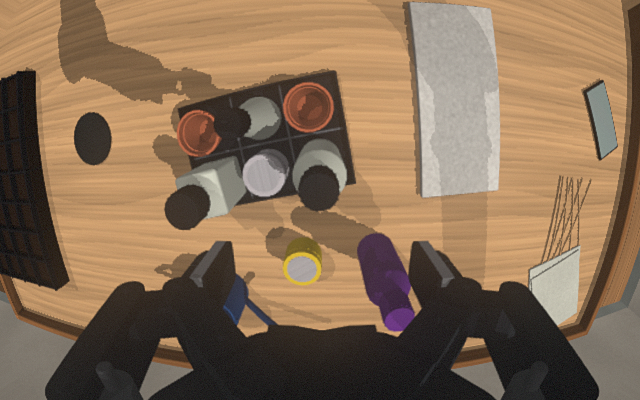

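The wrist view shows the white round bottle's cap at (319,188), the cone's at (233,122), the square's at (187,207), the tin at (265,173) and the purple look-alike at (385,280). The positions agree, so I descend and grip.

Emit:
apply_moves --rows '[[[-0.4, -0.2, 1.5], [0, 0, 0]], [[0, 0, 1.5], [0, 0, 0]], [[0, 0, 1.6], [0, 0, 0]], [[0, 0, 1.6], [0, 0, 0]], [[0, 0, 1.6], [0, 0, 0]], [[0, 0, 1.6], [0, 0, 0]], [[0, 0, 1.6], [0, 0, 0]], [[0, 0, 1.6], [0, 0, 0]], [[0, 0, 0], [0, 0, 0]], [[0, 0, 0], [0, 0, 0]]]'

```text
time_s: 4.93
tcp_pos: [0.5494, 0.0966, 0.1534]
tool_rot: [-0.002, -3.14, 0.001]
ft_force: [0.4, -0.0, 0.2]
finger_gap: 0.995
finger_force: 0.0
```

Emit:
apply_moves --rows '[[[0, 0, 0], [0, 0, 0]], [[0, 0, 0], [0, 0, 0]], [[0, 0, 0], [0, 0, 0]], [[0, 0, 0], [0, 0, 0]], [[0, 0, 0], [0, 0, 0]], [[0, 0, 0], [0, 0, 0]], [[0, 0, 0], [0, 0, 0]], [[0, 0, 0], [0, 0, 0]], [[0, 0, 0], [0, 0, 0]], [[0, 0, 0], [0, 0, 0]]]' --grip 1.5

```text
time_s: 5.77
tcp_pos: [0.5509, 0.0972, 0.1553]
tool_rot: [0.001, 3.139, 0.002]
ft_force: [-0.2, 0.5, 5.9]
finger_gap: 0.377
finger_force: 59.1
```

Emit:
apply_moves --rows '[[[0, 0, -0.5], [0, 0, 0]], [[0, 0, -1], [0, 0, 0]], [[0, 0, -1.5], [0, 0, 0]], [[0, 0, -1.5], [0, 0, 0]], [[0, 0, -1.5], [0, 0, 0]], [[0, 0, -1.5], [0, 0, 0]], [[0, 0, -1], [0, 0, 0]], [[0, 0, -1], [0, 0, 0]], [[0, 0, -0.5], [0, 0, 0]], [[0, 0, 0], [0, 0, 0]]]'

```text
time_s: 6.6
tcp_pos: [0.5505, 0.0968, 0.255]
tool_rot: [0.001, 3.14, 0.001]
ft_force: [-0.2, -0.2, -3.5]
finger_gap: 0.377
finger_force: 59.8
```

Emit:
apply_moves --rows '[[[0, 1, 0], [0, 0, 0]], [[0.1, 2, 0], [0, 0, 0]], [[0.1, 3, 0], [0, 0, 0]], [[0.1, 3, 0], [0, 0, 0]], [[0.2, 3, 0], [0, 0, 0]], [[0.2, 3, 0], [0, 0, 0]], [[0.1, 3, 0], [0, 0, 0]], [[0.1, 2.5, 0], [0, 0, 0]], [[0, 1.2, 0], [0, 0, 0]], [[0, 0.3, 0], [0, 0, 0]]]'

```text
time_s: 7.43
tcp_pos: [0.5392, 0.3205, 0.2522]
tool_rot: [0.007, -3.139, 0.0]
ft_force: [-0.5, 0.4, -2.9]
finger_gap: 0.38
finger_force: 59.9
```

Run:
```python
from h import *
a=snap('side','s1.png'); b=snap('top','t1.png')
s=telemetry.state();print(s['tcp_pos'],s['tool_rot'],s['ft_force'],s['torque'])
cv2.imwrite('pics/s1c.png',np.hstack([a['image'][80:330,140:500],b['image'][130:380,110:400]])[:,:,::-1])
print([(np.round(x['position'],3).tolist(),round(x['confidence'],2)) for x in finder.mark_of('side','round_bottle')[:3]])
```

```text
[0.54099252 0.31615335 0.2529925 ] [-9.28698689e-04 -3.14052164e+00  3.04626315e-03] [ 0.31998337  0.18084407 -1.67343266] [-0.04269642 -0.02180846 -0.00265288]
[([0.538, 0.324, 0.103], 0.97), ([0.701, 0.191, -0.001], 0.96)]
```

View pics/s1c.png

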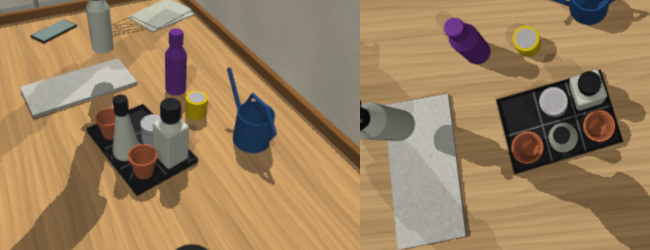

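The bottle hangs upright over the far end of the board, at (385,120) in the right half, and its place in the carrier is empty. I lower it now.

Emit:
apply_moves --rows '[[[0, 0, 0.8], [0, 0, 0]], [[0, 0, 1.3], [0, 0, 0]], [[0, 0, 1.5], [0, 0, 0]], [[0, 0, 1.5], [0, 0, 0]], [[0, 0, 1.4], [0, 0, 0]], [[0, 0, 1.2], [0, 0, 0]], [[0, 0, 0.8], [0, 0, 0]], [[0, 0, 0.4], [0, 0, 0]], [[0, 0, 0.2], [0, 0, 0]], [[0, 0, 0], [0, 0, 0]]]'

```text
time_s: 8.42
tcp_pos: [0.5413, 0.3166, 0.1629]
tool_rot: [0.002, 3.141, 0.0]
ft_force: [-1.3, 0.6, -2.9]
finger_gap: 0.38
finger_force: 60.0
```

Emit:
apply_moves --rows '[[[0, 0, 0.1], [0, 0, 0]], [[0, 0, 0.1], [0, 0, 0]], [[0, 0, 0], [0, 0, 0]], [[0, 0, 0], [0, 0, 0]], [[0, 0, 0], [0, 0, 0]], [[0, 0, 0], [0, 0, 0]], [[0, 0, 0], [0, 0, 0]], [[0, 0, 0], [0, 0, 0]], [[0, 0, 0], [0, 0, 0]], [[0, 0, 0], [0, 0, 0]]]'

```text
time_s: 9.25
tcp_pos: [0.5415, 0.317, 0.1615]
tool_rot: [0.001, 3.141, 0.001]
ft_force: [-0.2, 1.0, 0.7]
finger_gap: 0.376
finger_force: 60.3
```

Emit:
apply_moves --rows '[[[0, 0, 0], [0, 0, 0]], [[0, 0, 0], [0, 0, 0]], [[0, 0, 0], [0, 0, 0]], [[0, 0, 0], [0, 0, 0]], [[0, 0, 0], [0, 0, 0]], [[0, 0, 0], [0, 0, 0]], [[0, 0, 0], [0, 0, 0]], [[0, 0, -1], [0, 0, 0]], [[0, 0, -2], [0, 0, 0]], [[0, 0, -3], [0, 0, 0]]]' --grip 8.5

```text
time_s: 10.08
tcp_pos: [0.5397, 0.3159, 0.2194]
tool_rot: [-0.001, -3.137, 0.005]
ft_force: [0.6, 0.6, 1.0]
finger_gap: 0.994
finger_force: 0.0
```

Run:
```python
from h import *
for c in ['side','top']:
  for n in ['round_bottle','cone_bottle']:print(c,[(np.round(x['position'],3).tolist(),round(x['confidence'],2)) for x in finder.mark_of(c,n)[:3]])
```

```text
side [([0.538, 0.324, 0.103], 0.97), ([0.701, 0.191, -0.001], 0.96)]
side [([0.491, 0.013, 0.004], 0.83)]
top [([0.698, 0.187, 0.001], 0.91), ([0.538, 0.322, 0.106], 0.89)]
top [([0.488, 0.01, 0.005], 0.55)]
```

Emit:
apply_moves --rows '[[[0, 0, -2], [0, 0, 0]], [[0.5, -3, 0], [0, 0, 0]], [[0.6, -3.5, 0], [0, 0, 0]], [[0.6, -3.5, 0], [0, 0, 0]], [[0.6, -3.5, 0], [0, 0, 0]], [[0.6, -3.5, 0], [0, 0, 0]], [[0.6, -3.5, 0], [0, 0, 0]], [[0.6, -3.5, 0], [0, 0, 0]], [[0.6, -3.5, 0], [0, 0, 0]], [[0.5, -3, 0], [0, 0, 0]]]'

```text
time_s: 11.12
tcp_pos: [0.4876, 0.0091, 0.2402]
tool_rot: [-0.003, -3.14, 0.001]
ft_force: [0.6, -0.6, -0.0]
finger_gap: 0.993
finger_force: 0.0
```

Run:
```python
from h import *
s=telemetry.state();print(s['tcp_pos'])
for c in ['side','top','wrist']:
  imaging.get_image(c)
  for n in ['round_bottle','cone_bottle','square_bottle','seed_tin']:print(c,[(np.round(x['position'],3).tolist(),round(x['confidence'],2)) for x in finder.mark_of(c,n)[:3]])
s=telemetry.state();print(s['tcp_pos'])
```

```text
[0.48757325 0.00911419 0.24015195]
side [([0.541, 0.315, 0.011], 0.87), ([0.701, 0.186, 0.001], 0.72), ([0.476, 0.083, 0.006], 0.56)]
side [([0.582, -0.047, 0.005], 0.7), ([0.488, 0.011, 0.005], 0.68)]
side [([0.582, -0.047, 0.008], 0.62)]
side [([0.561, 0.026, 0.002], 0.94), ([0.706, 0.075, -0.002], 0.91)]
top [([0.542, 0.324, 0.012], 0.9), ([0.701, 0.187, 0.002], 0.69)]
top []
top []
top [([0.7, 0.071, 0.001], 0.73)]
wrist [([0.545, 0.316, 0.012], 0.8), ([0.696, 0.187, 0.001], 0.67)]
wrist [([0.489, 0.013, 0.005], 0.83), ([0.567, 0.026, 0.007], 0.49)]
wrist []
wrist [([0.563, 0.026, 0.01], 0.84), ([0.706, 0.068, -0.005], 0.84)]
[0.48897292 0.01205153 0.24087336]
```

Emit:
apply_moves --rows '[[[0, 0, 1.4], [0, 0, 0]], [[0, 0, 1.4], [0, 0, 0]], [[0, 0, 1.4], [0, 0, 0]], [[0, 0, 1.4], [0, 0, 0]], [[0, 0, 1.4], [0, 0, 0]], [[0, 0, 1.4], [0, 0, 0]], [[0, 0, 1.4], [0, 0, 0]], [[0, 0, 1.2], [0, 0, 0]], [[0, 0, 0], [0, 0, 0]], [[0, 0, 0], [0, 0, 0]]]'

```text
time_s: 12.7
tcp_pos: [0.4886, 0.0117, 0.1306]
tool_rot: [-0.001, -3.14, 0.001]
ft_force: [0.3, 0.0, -0.1]
finger_gap: 0.998
finger_force: 0.0
```

Emit:
apply_moves --rows '[[[0, 0, 0], [0, 0, 0]], [[0, 0, 0], [0, 0, 0]], [[0, 0, 0], [0, 0, 0]], [[0, 0, 0], [0, 0, 0]], [[0, 0, 0], [0, 0, 0]], [[0, 0, 0], [0, 0, 0]], [[0, 0, 0], [0, 0, 0]], [[0, 0, 0], [0, 0, 0]], [[0, 0, 0], [0, 0, 0]], [[0, 0, 0], [0, 0, 0]]]' --grip 1.0

```text
time_s: 13.53
tcp_pos: [0.4896, 0.0117, 0.1318]
tool_rot: [0.002, 3.14, 0.0]
ft_force: [-1.3, -0.5, 5.8]
finger_gap: 0.308
finger_force: 58.8
```

Emit:
apply_moves --rows '[[[0, 0, -0.5], [0, 0, 0]], [[0, 0, -1], [0, 0, 0]], [[0, 0, -1.5], [0, 0, 0]], [[0, 0, -1.5], [0, 0, 0]], [[0, 0, -1.5], [0, 0, 0]], [[0, 0, -1.5], [0, 0, 0]], [[0, 0, -1.5], [0, 0, 0]], [[0, 0, -1], [0, 0, 0]], [[0, 0, -0.5], [0, 0, 0]], [[0, 0, 0], [0, 0, 0]]]'

```text
time_s: 14.37
tcp_pos: [0.4895, 0.0119, 0.237]
tool_rot: [0.001, 3.14, 0.001]
ft_force: [-0.3, -0.2, -3.1]
finger_gap: 0.301
finger_force: 59.3
```

Emit:
apply_moves --rows '[[[0.4, 1, 0], [0, 0, 0]], [[0.8, 1.8, 0], [0, 0, 0]], [[1.1, 2.4, 0], [0, 0, 0]], [[1.1, 2.4, 0], [0, 0, 0]], [[1.1, 2.4, 0], [0, 0, 0]], [[1.1, 2.4, 0], [0, 0, 0]], [[1.1, 2.4, 0], [0, 0, 0]], [[1.1, 2.4, 0], [0, 0, 0]], [[1.1, 2.4, 0], [0, 0, 0]], [[1.1, 2.4, 0], [0, 0, 0]]]'

```text
time_s: 15.2
tcp_pos: [0.387, 0.2332, 0.2346]
tool_rot: [-0.0, -3.14, 0.002]
ft_force: [0.4, 0.4, -1.7]
finger_gap: 0.306
finger_force: 59.3
```

Emit:
apply_moves --rows '[[[1.1, 2.4, 0], [0, 0, 0]], [[0.9, 2.2, 0], [0, 0, 0]], [[0.6, 1.5, 0], [0, 0, 0]], [[0.3, 0.8, 0], [0, 0, 0]], [[0, 0, 0], [0, 0, 0]], [[0, 0, 1], [0, 0, 0]], [[0, 0, 1.5], [0, 0, 0]], [[0, 0, 1.5], [0, 0, 0]], [[0, 0, 1.5], [0, 0, 0]], [[0, 0, 1], [0, 0, 0]]]'

```text
time_s: 16.03
tcp_pos: [0.3602, 0.2984, 0.1685]
tool_rot: [-0.006, -3.14, 0.004]
ft_force: [-0.1, -0.3, -3.7]
finger_gap: 0.307
finger_force: 59.3
```

Emit:
apply_moves --rows '[[[0, 0, 0.8], [0, 0, 0]], [[0, 0, 0.8], [0, 0, 0]], [[0, 0, 0.6], [0, 0, 0]], [[0, 0, 0.4], [0, 0, 0]], [[0, 0, 0.3], [0, 0, 0]], [[0, 0, 0.1], [0, 0, 0]], [[0, 0, 0.1], [0, 0, 0]], [[0, 0, 0], [0, 0, 0]], [[0, 0, 0], [0, 0, 0]], [[0, 0, 0], [0, 0, 0]]]'

```text
time_s: 16.87
tcp_pos: [0.3604, 0.3011, 0.1403]
tool_rot: [0.001, 3.141, 0.001]
ft_force: [0.7, -0.3, -3.3]
finger_gap: 0.303
finger_force: 59.3
```

Emit:
apply_moves --rows '[[[0, 0, 0.1], [0, 0, 0]], [[0, 0, 0.1], [0, 0, 0]], [[0, 0, 0.1], [0, 0, 0]], [[0, 0, 0], [0, 0, 0]], [[0, 0, 0], [0, 0, 0]], [[0, 0, 0], [0, 0, 0]], [[0, 0, 0], [0, 0, 0]], [[0, 0, 0], [0, 0, 0]], [[0, 0, 0], [0, 0, 0]], [[0, 0, 0], [0, 0, 0]]]'

```text
time_s: 17.7
tcp_pos: [0.3607, 0.3012, 0.1379]
tool_rot: [0.001, 3.14, 0.001]
ft_force: [-1.0, -0.8, 5.4]
finger_gap: 0.304
finger_force: 60.4
```

Emit:
apply_moves --rows '[[[0, 0, 0], [0, 0, 0]], [[0, 0, 0], [0, 0, 0]], [[0, 0, 0], [0, 0, 0]], [[0, 0, 0], [0, 0, 0]], [[0, 0, 0], [0, 0, 0]], [[0, 0, 0], [0, 0, 0]], [[0, 0, -1.4], [0, 0, 0]], [[0, 0, -3], [0, 0, 0]], [[0, 0, -3], [0, 0, 0]], [[0, 0, -3], [0, 0, 0]]]' --grip 8.5

```text
time_s: 18.53
tcp_pos: [0.3599, 0.3006, 0.2419]
tool_rot: [-0.001, -3.141, 0.001]
ft_force: [0.1, 0.7, 0.8]
finger_gap: 0.992
finger_force: 0.0
```

Emit:
apply_moves --rows '[[[-1.8, -2.9, 0], [0, 0, 0]], [[-1.8, -2.9, 0], [0, 0, 0]], [[-1.8, -2.9, 0], [0, 0, 0]], [[-1.8, -2.9, 0], [0, 0, 0]], [[-1.8, -2.9, 0], [0, 0, 0]], [[-1.8, -2.9, 0], [0, 0, 0]], [[-1.8, -2.9, 0], [0, 0, 0]], [[-1.8, -2.9, 0], [0, 0, 0]], [[-1.8, -2.9, 0], [0, 0, 0]], [[-1.8, -2.9, 0], [0, 0, 0]]]'

```text
time_s: 19.37
tcp_pos: [0.5406, 0.0093, 0.241]
tool_rot: [0.001, 3.141, 0.0]
ft_force: [0.5, 0.9, -0.2]
finger_gap: 0.995
finger_force: 0.0
```

Emit:
apply_moves --rows '[[[-1.8, -2.9, 0], [0, 0, 0]], [[-1.9, -3.0, 0], [0, 0, 0]], [[0, 0, 0], [0, 0, 0]], [[0, 0, 0], [0, 0, 0]], [[0, 0, 0], [0, 0, 0]], [[0, 0, 0], [0, 0, 0]], [[0, 0, 0], [0, 0, 0]], [[0, 0, 0], [0, 0, 0]], [[0, 0, 0], [0, 0, 0]], [[0, 0, 0], [0, 0, 0]]]'

```text
time_s: 20.2
tcp_pos: [0.5768, -0.0477, 0.2411]
tool_rot: [-0.0, 3.141, 0.0]
ft_force: [-1.0, -0.3, 0.1]
finger_gap: 0.997
finger_force: 0.0
```

Run:
```python
from h import *
s=telemetry.state();print(s['tcp_pos'])
for c in ['side','wrist']:
  imaging.get_image(c)
  for n in ['cone_bottle','square_bottle']:print(c,[(np.round(x['position'],3).tolist(),round(x['confidence'],2)) for x in finder.mark_of(c,n)[:3]])
```

```text
[ 0.57678645 -0.04769828  0.24109787]
side [([0.358, 0.302, 0.009], 0.91)]
side [([0.58, -0.046, 0.008], 0.77)]
wrist [([0.361, 0.303, 0.013], 0.62)]
wrist [([0.579, -0.047, 0.004], 0.61), ([0.526, 0.019, 0.002], 0.39)]
```

Emit:
apply_moves --rows '[[[-0.2, 0, 1.4], [0, 0, 0]], [[0, 0, 1.4], [0, 0, 0]], [[0, 0, 1.4], [0, 0, 0]], [[0, 0, 1.4], [0, 0, 0]], [[0, 0, 1.4], [0, 0, 0]], [[0, 0, 1.4], [0, 0, 0]], [[0, 0, 1.4], [0, 0, 0]], [[0, 0, 1.2], [0, 0, 0]], [[0, 0, 0], [0, 0, 0]], [[0, 0, 0], [0, 0, 0]]]'

```text
time_s: 21.33
tcp_pos: [0.5785, -0.0483, 0.1305]
tool_rot: [-0.001, -3.14, 0.0]
ft_force: [0.9, 0.8, -0.3]
finger_gap: 0.993
finger_force: 0.0
```

Emit:
apply_moves --rows '[[[0, 0, 0], [0, 0, 0]], [[0, 0, 0], [0, 0, 0]], [[0, 0, 0], [0, 0, 0]], [[0, 0, 0], [0, 0, 0]], [[0, 0, 0], [0, 0, 0]], [[0, 0, 0], [0, 0, 0]], [[0, 0, 0], [0, 0, 0]], [[0, 0, 0], [0, 0, 0]], [[0, 0, 0], [0, 0, 0]], [[0, 0, 0], [0, 0, 0]]]' --grip 2.0

```text
time_s: 22.17
tcp_pos: [0.5797, -0.0481, 0.1324]
tool_rot: [0.001, 3.139, 0.001]
ft_force: [-0.9, 0.3, 5.4]
finger_gap: 0.44
finger_force: 59.5
```

Emit:
apply_moves --rows '[[[0, 0, -0.5], [0, 0, 0]], [[0, 0, -1], [0, 0, 0]], [[0, 0, -1.5], [0, 0, 0]], [[0, 0, -1.5], [0, 0, 0]], [[0, 0, -1.5], [0, 0, 0]], [[0, 0, -1.5], [0, 0, 0]], [[0, 0, -1.5], [0, 0, 0]], [[0, 0, -1], [0, 0, 0]], [[0, 0, -0.5], [0, 0, 0]], [[0, 0, 0], [0, 0, 0]]]'

```text
time_s: 23.0
tcp_pos: [0.5794, -0.0484, 0.2371]
tool_rot: [0.001, 3.14, 0.0]
ft_force: [-0.0, 0.4, -3.2]
finger_gap: 0.444
finger_force: 60.5
```

Emit:
apply_moves --rows '[[[0.3, 1, 0], [0, 0, 0]], [[0.6, 1.7, 0], [0, 0, 0]], [[0.8, 2.2, 0], [0, 0, 0]], [[0.9, 2.5, 0], [0, 0, 0]], [[0.9, 2.5, 0], [0, 0, 0]], [[0.9, 2.5, 0], [0, 0, 0]], [[0.9, 2.5, 0], [0, 0, 0]], [[0.9, 2.5, 0], [0, 0, 0]], [[0.9, 2.5, 0], [0, 0, 0]], [[0.9, 2.5, 0], [0, 0, 0]]]'

```text
time_s: 23.83
tcp_pos: [0.4972, 0.1775, 0.2347]
tool_rot: [-0.0, -3.14, 0.001]
ft_force: [0.5, 0.8, -2.4]
finger_gap: 0.442
finger_force: 60.6
```

Emit:
apply_moves --rows '[[[0.9, 2.5, 0], [0, 0, 0]], [[0.9, 2.5, 0], [0, 0, 0]], [[0.9, 2.5, 0], [0, 0, 0]], [[0.9, 2.5, 0], [0, 0, 0]], [[0.7, 2, 0], [0, 0, 0]], [[0.4, 1, 0], [0, 0, 0]], [[0.2, 0.3, 0], [0, 0, 0]], [[0, 0, 0], [0, 0, 0]], [[0, 0, 1], [0, 0, 0]], [[0, 0, 1], [0, 0, 0]]]'

```text
time_s: 24.67
tcp_pos: [0.4515, 0.3071, 0.2156]
tool_rot: [0.006, 3.14, -0.0]
ft_force: [0.2, -0.5, -3.1]
finger_gap: 0.439
finger_force: 60.6
```

Emit:
apply_moves --rows '[[[0, 0, 1.5], [0, 0, 0]], [[0, 0, 1.5], [0, 0, 0]], [[0, 0, 1.5], [0, 0, 0]], [[0, 0, 1.2], [0, 0, 0]], [[0, 0, 1], [0, 0, 0]], [[0, 0, 0.6], [0, 0, 0]], [[0, 0, 0.3], [0, 0, 0]], [[0, 0, 0.1], [0, 0, 0]], [[0, 0, 0], [0, 0, 0]], [[0, 0, 0], [0, 0, 0]]]'

```text
time_s: 25.5
tcp_pos: [0.4507, 0.3092, 0.1397]
tool_rot: [0.001, 3.14, 0.001]
ft_force: [0.5, 0.2, -2.0]
finger_gap: 0.441
finger_force: 60.6
```

Emit:
apply_moves --rows '[[[0, 0, 0.1], [0, 0, 0]], [[0, 0, 0.1], [0, 0, 0]], [[0, 0, 0], [0, 0, 0]], [[0, 0, 0], [0, 0, 0]], [[0, 0, 0], [0, 0, 0]], [[0, 0, 0], [0, 0, 0]], [[0, 0, 0], [0, 0, 0]], [[0, 0, 0], [0, 0, 0]], [[0, 0, 0], [0, 0, 0]], [[0, 0, 0], [0, 0, 0]]]'

```text
time_s: 26.33
tcp_pos: [0.451, 0.3096, 0.1384]
tool_rot: [0.001, 3.139, 0.003]
ft_force: [-0.8, 0.3, 5.1]
finger_gap: 0.44
finger_force: 61.9
```

Emit:
apply_moves --rows '[[[0, 0, 0], [0, 0, 0]], [[0, 0, 0], [0, 0, 0]], [[0, 0, 0], [0, 0, 0]], [[0, 0, 0], [0, 0, 0]], [[0, 0, 0], [0, 0, 0]], [[0, 0, 0], [0, 0, 0]], [[0, 0, -1.4], [0, 0, 0]], [[0, 0, -3], [0, 0, 0]], [[0, 0, -3], [0, 0, 0]], [[0, 0, -3], [0, 0, 0]]]' --grip 8.5

```text
time_s: 27.17
tcp_pos: [0.4498, 0.3085, 0.2418]
tool_rot: [-0.001, -3.141, 0.001]
ft_force: [0.9, 0.0, -0.2]
finger_gap: 0.995
finger_force: 0.0
```

Emit:
apply_moves --rows '[[[-1.2, -3.1, 0], [0, 0, 0]], [[-1.2, -3.1, 0], [0, 0, 0]], [[-1.3, -3.2, 0], [0, 0, 0]], [[-1.3, -3.2, 0], [0, 0, 0]], [[-1.3, -3.2, 0], [0, 0, 0]], [[-1.3, -3.2, 0], [0, 0, 0]], [[-1.3, -3.2, 0], [0, 0, 0]], [[-1.2, -3.1, 0], [0, 0, 0]], [[-1.2, -3.0, 0], [0, 0, 0]], [[0, 0, 0], [0, 0, 0]]]'

```text
time_s: 28.0
tcp_pos: [0.5644, 0.0168, 0.2411]
tool_rot: [0.019, 3.14, -0.007]
ft_force: [-0.4, -1.0, 0.3]
finger_gap: 0.995
finger_force: 0.0
```

Run:
```python
from h import *
a=snap('side','s2.png');b=snap('wrist','w2.png')
s=telemetry.state();print(s['tcp_pos'])
for c in ['side','wrist']:
  for n in ['round_bottle','cone_bottle','square_bottle','seed_tin','mat']:print(c,[(np.round(x['position'],3).tolist(),round(x['confidence'],2)) for x in finder.mark_of(c,n)[:3]])
cv2.imwrite('pics/sw2.png',np.hstack([a['image'][80:330,140:440],b['image'][0:250,150:500]])[:,:,::-1])
```

```text
[0.56308776 0.02404619 0.24076516]
side [([0.702, 0.188, 0.001], 0.63), ([0.54, 0.316, 0.01], 0.59)]
side [([0.36, 0.3, 0.009], 0.85)]
side [([0.452, 0.311, 0.013], 0.61)]
side [([0.703, 0.072, -0.002], 0.6), ([0.56, 0.028, 0.003], 0.57)]
side [([0.505, -0.066, 0.009], 0.67), ([0.5, -0.307, 0.002], 0.66), ([0.519, 0.019, 0.004], 0.56)]
wrist [([0.54, 0.317, 0.01], 0.95), ([0.695, 0.187, -0.001], 0.59), ([0.363, 0.305, 0.012], 0.23)]
wrist [([0.359, 0.302, 0.009], 0.84)]
wrist [([0.449, 0.313, 0.013], 0.84)]
wrist [([0.705, 0.07, -0.002], 0.67), ([0.562, 0.023, 0.007], 0.63)]
wrist [([0.503, -0.307, 0.001], 0.89)]
```

View pics/sw2.png

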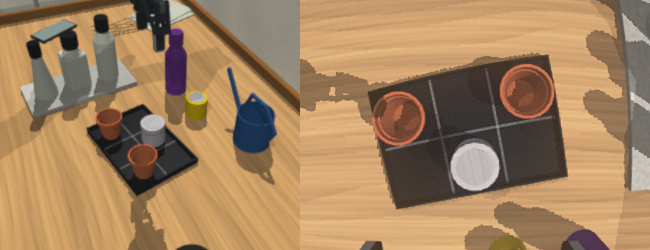

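Left half: all three bottles stand on the board, at (40,75), (72,70) and (103,50). The tin alone remains at the mid back of the carrier, at (475,165) in the right half. Next I take the tin.

Emit:
apply_moves --rows '[[[0, 0, 2.5], [0, 0, 0]], [[0, 0, 3], [0, 0, 0]], [[0, 0, 3], [0, 0, 0]], [[0, 0, 3], [0, 0, 0]], [[0, 0, 3], [0, 0, 0]], [[0, 0, 2.5], [0, 0, 0]], [[0, 0, 2], [0, 0, 0]], [[0, 0, 1.5], [0, 0, 0]], [[0, 0, 1.1], [0, 0, 0]], [[0, 0, 0], [0, 0, 0]]]'

```text
time_s: 29.43
tcp_pos: [0.561, 0.0257, 0.0226]
tool_rot: [-0.001, -3.137, 0.001]
ft_force: [-0.8, 0.4, 0.6]
finger_gap: 0.996
finger_force: 0.0
```

Emit:
apply_moves --rows '[[[0, 0, 0], [0, 0, 0]], [[0, 0, 0], [0, 0, 0]], [[0, 0, 0], [0, 0, 0]], [[0, 0, 0], [0, 0, 0]], [[0, 0, 0], [0, 0, 0]], [[0, 0, 0], [0, 0, 0]], [[0, 0, 0], [0, 0, 0]], [[0, 0, 0], [0, 0, 0]], [[0, 0, 0], [0, 0, 0]], [[0, 0, 0], [0, 0, 0]]]' --grip 3.5

```text
time_s: 30.27
tcp_pos: [0.5661, 0.0251, 0.0287]
tool_rot: [0.002, 3.135, 0.001]
ft_force: [-0.6, -1.2, 11.0]
finger_gap: 0.409
finger_force: 5.7
```

Emit:
apply_moves --rows '[[[0, 0, -0.5], [0, 0, 0]], [[0, 0, -1], [0, 0, 0]], [[0, 0, -1.5], [0, 0, 0]], [[0, 0, -1.5], [0, 0, 0]], [[0, 0, -1.5], [0, 0, 0]], [[0, 0, -1.5], [0, 0, 0]], [[0, 0, -1.5], [0, 0, 0]], [[0, 0, -1], [0, 0, 0]], [[0, 0, -0.5], [0, 0, 0]], [[0, 0, 0], [0, 0, 0]]]'

```text
time_s: 31.1
tcp_pos: [0.5638, 0.0259, 0.1315]
tool_rot: [0.001, 3.139, 0.001]
ft_force: [-0.7, 0.8, 0.0]
finger_gap: 0.41
finger_force: 0.0
```

The grip missed: the fingers reached the commanded opening with almost no force. I look.

Run:
```python
from h import *
a=snap('side','s3.png');b=snap('wrist','w3.png')
s=telemetry.state();print(s['tcp_pos'])
for c in ['side','wrist']:
  for n in ['seed_tin','pot_a']:print(c,[(np.round(x['position'],3).tolist(),round(x['confidence'],2)) for x in finder.mark_of(c,n)[:3]])
cv2.imwrite('pics/sw3.png',np.hstack([cv2.resize(a['image'][150:290,210:360],None,fx=2,fy=2),b['image'][60:340,100:540]])[:,:,::-1])
```

```text
[0.56261226 0.02580607 0.12955508]
side [([0.561, 0.027, 0.005], 0.8), ([0.701, 0.07, -0.0], 0.67)]
side [([0.476, 0.082, 0.006], 0.64), ([0.503, -0.064, 0.005], 0.64)]
wrist [([0.564, 0.025, 0.006], 0.74), ([0.706, 0.07, -0.003], 0.59)]
wrist [([0.476, 0.083, 0.006], 0.98), ([0.504, -0.064, 0.006], 0.84)]
```

View pics/sw3.png

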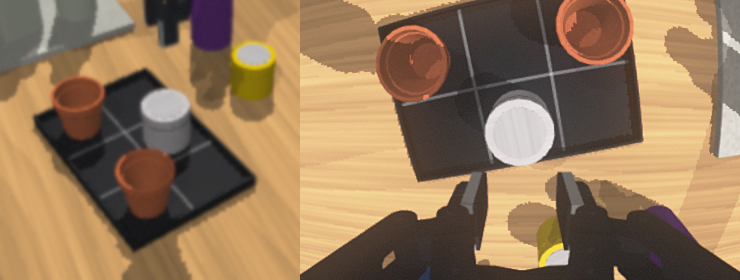

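The tin hasn't moved: it is still upright at (165,120) left and (519,130) right. The pads stand farther back when open, so they bore only near the tip. I retry about 1 cm deeper and close in smaller steps.

Emit:
apply_moves --rows '[[[0, 0, 0], [0, 0, 0]], [[0, 0, 0], [0, 0, 0]], [[0, 0, 0], [0, 0, 0]], [[0, 0, 2], [0, 0, 0]], [[0, 0, 2.5], [0, 0, 0]], [[0, 0, 2.5], [0, 0, 0]], [[0, 0, 2], [0, 0, 0]], [[0, 0, 1.5], [0, 0, 0]], [[0, 0, 0.7], [0, 0, 0]], [[0, 0, 0.2], [0, 0, 0]]]' --grip 8.5

```text
time_s: 32.23
tcp_pos: [0.5618, 0.0256, 0.0145]
tool_rot: [-0.001, -3.139, 0.001]
ft_force: [-0.8, -1.7, 0.4]
finger_gap: 0.995
finger_force: 0.0
```

Emit:
apply_moves --rows '[[[0, 0, 0], [0, 0, 0]], [[0, 0, 0], [0, 0, 0]], [[0, 0, 0], [0, 0, 0]], [[0, 0, 0], [0, 0, 0]], [[0, 0, 0], [0, 0, 0]], [[0, 0, 0], [0, 0, 0]], [[0, 0, 0], [0, 0, 0]], [[0, 0, 0], [0, 0, 0]], [[0, 0, 0], [0, 0, 0]], [[0, 0, 0], [0, 0, 0]]]' --grip 5.0

```text
time_s: 33.07
tcp_pos: [0.5647, 0.0257, 0.018]
tool_rot: [0.002, 3.138, 0.001]
ft_force: [-0.7, -0.7, 6.0]
finger_gap: 0.641
finger_force: 63.8
```

Emit:
apply_moves --rows '[[[0, 0, -0.5], [0, 0, 0]], [[0, 0, -1], [0, 0, 0]], [[0, 0, -1.5], [0, 0, 0]], [[0, 0, -1.5], [0, 0, 0]], [[0, 0, -1.5], [0, 0, 0]], [[0, 0, -1.5], [0, 0, 0]], [[0, 0, -1.5], [0, 0, 0]], [[0, 0, -1], [0, 0, 0]], [[0, 0, -0.5], [0, 0, 0]], [[0, 0, 0], [0, 0, 0]]]'

```text
time_s: 33.9
tcp_pos: [0.5637, 0.0259, 0.1224]
tool_rot: [0.001, 3.139, 0.001]
ft_force: [0.9, -0.6, -1.4]
finger_gap: 0.647
finger_force: 63.5
```

Emit:
apply_moves --rows '[[[0.1, -1, 0], [0, 0, 0]], [[0.3, -1.8, 0], [0, 0, 0]], [[0.5, -2.5, 0], [0, 0, 0]], [[0.5, -2.6, 0], [0, 0, 0]], [[0.5, -2.6, 0], [0, 0, 0]], [[0.5, -2.6, 0], [0, 0, 0]], [[0.5, -2.6, 0], [0, 0, 0]], [[0.5, -2.6, 0], [0, 0, 0]], [[0.5, -2.6, 0], [0, 0, 0]], [[0.5, -2.6, 0], [0, 0, 0]]]'

```text
time_s: 34.73
tcp_pos: [0.517, -0.2111, 0.1197]
tool_rot: [-0.002, -3.139, -0.0]
ft_force: [0.4, -0.3, -1.1]
finger_gap: 0.649
finger_force: 63.5
```

Emit:
apply_moves --rows '[[[0.5, -2.6, 0], [0, 0, 0]], [[0.5, -2.5, 0], [0, 0, 0]], [[0.5, -2.3, 0], [0, 0, 0]], [[0.2, -1.6, 0], [0, 0, 0]], [[0.1, -0.9, 0], [0, 0, 0]], [[0, 0, 0], [0, 0, 0]], [[0, 0, 1], [0, 0, 0]], [[0, 0, 1.5], [0, 0, 0]], [[0, 0, 1.5], [0, 0, 0]], [[0, 0, 1], [0, 0, 0]]]'

```text
time_s: 35.57
tcp_pos: [0.5004, -0.3054, 0.0684]
tool_rot: [0.003, -3.139, -0.004]
ft_force: [-0.0, 0.2, -1.8]
finger_gap: 0.65
finger_force: 63.6
```

Run:
```python
from h import *
for c in ['side','wrist','top']:
  imaging.get_image(c)
  for n in ['seed_tin','mat']:print(c,[(np.round(x['position'],3).tolist(),round(x['confidence'],2)) for x in finder.mark_of(c,n)[:3]])
s=telemetry.state();print(s['tcp_pos'],s['finger_gap'])
```

```text
side [([0.499, -0.303, 0.057], 0.57)]
side [([0.503, -0.31, 0.002], 0.88)]
wrist [([0.702, 0.071, -0.001], 0.86), ([0.5, -0.306, 0.06], 0.77)]
wrist []
top [([0.7, 0.073, 0.005], 0.9), ([0.499, -0.309, 0.058], 0.68), ([0.502, -0.308, 0.001], 0.52)]
top [([0.501, -0.31, 0.002], 0.7), ([0.542, 0.321, 0.015], 0.51)]
[ 0.50129159 -0.30838482  0.07175991] 0.6475280047810626
```

Emit:
apply_moves --rows '[[[0, 0, 1], [0, 0, 0]], [[0, 0, 1.2], [0, 0, 0]], [[0, 0, 1.1], [0, 0, 0]], [[0, 0, 0.9], [0, 0, 0]], [[0, 0, 0.6], [0, 0, 0]], [[0, 0, 0.3], [0, 0, 0]], [[0, 0, 0.1], [0, 0, 0]], [[0, 0, 0.1], [0, 0, 0]], [[0, 0, 0], [0, 0, 0]], [[0, 0, 0], [0, 0, 0]]]'

```text
time_s: 36.85
tcp_pos: [0.501, -0.3084, 0.0184]
tool_rot: [0.001, 3.141, -0.0]
ft_force: [-0.7, 0.3, -2.0]
finger_gap: 0.648
finger_force: 63.6
```

Emit:
apply_moves --rows '[[[0, 0, 0.1], [0, 0, 0]], [[0, 0, 0.1], [0, 0, 0]], [[0, 0, 0.1], [0, 0, 0]], [[0, 0, 0], [0, 0, 0]], [[0, 0, 0], [0, 0, 0]], [[0, 0, 0], [0, 0, 0]], [[0, 0, 0], [0, 0, 0]], [[0, 0, 0], [0, 0, 0]], [[0, 0, 0], [0, 0, 0]], [[0, 0, 0], [0, 0, 0]]]'

```text
time_s: 37.68
tcp_pos: [0.5009, -0.3083, 0.016]
tool_rot: [0.001, 3.141, 0.0]
ft_force: [-1.8, 1.8, 5.3]
finger_gap: 0.651
finger_force: 64.3
```

Emit:
apply_moves --rows '[[[0, 0, 0], [0, 0, 0]], [[0, 0, 0], [0, 0, 0]], [[0, 0, 0], [0, 0, 0]], [[0, 0, 0], [0, 0, 0]], [[0, 0, 0], [0, 0, 0]], [[0, 0, 0], [0, 0, 0]], [[0, 0, 0], [0, 0, 0]], [[0, 0, -1], [0, 0, 0]], [[0, 0, -2], [0, 0, 0]], [[0, 0, -3], [0, 0, 0]]]' --grip 8.5

```text
time_s: 38.52
tcp_pos: [0.4987, -0.3072, 0.0738]
tool_rot: [-0.002, -3.137, -0.003]
ft_force: [0.4, 0.6, 0.9]
finger_gap: 0.995
finger_force: 0.0
```

Emit:
apply_moves --rows '[[[0, 0, -3], [0, 0, 0]], [[0, 0, -3], [0, 0, 0]], [[0, 0, -3], [0, 0, 0]], [[0, 0, -3], [0, 0, 0]], [[0, 0, -3], [0, 0, 0]], [[0, 0, -2], [0, 0, 0]], [[0, 0, 0], [0, 0, 0]], [[0, 0, 0], [0, 0, 0]], [[0, 0, 0], [0, 0, 0]], [[0, 0, 0], [0, 0, 0]]]'

```text
time_s: 39.35
tcp_pos: [0.4999, -0.3077, 0.2436]
tool_rot: [-0.001, -3.139, -0.002]
ft_force: [-0.3, 0.2, -0.0]
finger_gap: 0.994
finger_force: 0.0
```

Run:
```python
from h import *
for c in ['side','wrist']:
  d=snap(c,c+'4.png')
  for n in ['seed_tin','mat','round_bottle','square_bottle','cone_bottle']:print(c,[(np.round(x['position'],3).tolist(),round(x['confidence'],2)) for x in finder.mark_of(c,n)[:3]])
s=telemetry.state();print(s['tcp_pos'],s['time_s'])
```

```text
side [([0.501, -0.307, 0.003], 0.86)]
side [([0.502, -0.309, 0.002], 0.73)]
side [([0.54, 0.32, 0.009], 0.65), ([0.702, 0.19, 0.001], 0.45)]
side [([0.452, 0.313, 0.015], 0.56)]
side [([0.359, 0.3, 0.007], 0.91), ([0.54, 0.318, 0.01], 0.38)]
wrist [([0.501, -0.309, 0.008], 0.9), ([0.448, 0.311, 0.01], 0.71), ([0.704, 0.071, -0.001], 0.63)]
wrist []
wrist [([0.696, 0.189, 0.0], 0.87), ([0.544, 0.315, 0.012], 0.81)]
wrist [([0.447, 0.312, 0.008], 0.64), ([0.359, 0.303, 0.013], 0.19)]
wrist [([0.36, 0.303, 0.01], 0.76)]
[ 0.5006461  -0.30823624  0.24487685] 39.95
```

View pics/side4.png

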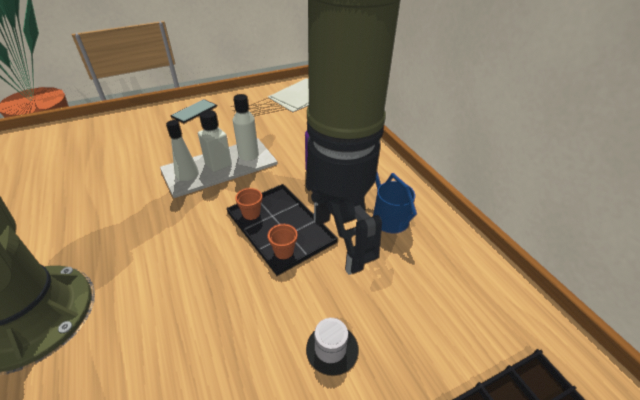

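The tin stands centred on the mat at (331,343) and the bottles stand on the board at (180,155), (213,140) and (245,130). Now I return the square bottle.

Emit:
apply_moves --rows '[[[0.3, 3.4, 0], [0, 0, 0]], [[0.3, 3.4, 0], [0, 0, 0]], [[0.3, 3.4, 0], [0, 0, 0]], [[0.3, 3.4, 0], [0, 0, 0]], [[0.3, 3.4, 0], [0, 0, 0]], [[0.3, 3.4, 0], [0, 0, 0]], [[0.3, 3.4, 0], [0, 0, 0]], [[0.3, 3.4, 0], [0, 0, 0]], [[0.3, 3.4, 0], [0, 0, 0]], [[0.3, 3.4, 0], [0, 0, 0]]]'

```text
time_s: 40.78
tcp_pos: [0.4706, 0.0334, 0.2453]
tool_rot: [0.002, 3.141, 0.001]
ft_force: [0.6, -0.2, -0.0]
finger_gap: 0.994
finger_force: 0.0
```

Emit:
apply_moves --rows '[[[0.3, 3.4, 0], [0, 0, 0]], [[0.3, 3.4, 0], [0, 0, 0]], [[0.3, 3.4, 0], [0, 0, 0]], [[0.3, 3.4, 0], [0, 0, 0]], [[0.3, 3.4, 0], [0, 0, 0]], [[0.3, 3.4, 0], [0, 0, 0]], [[0.2, 3.4, 0], [0, 0, 0]], [[0, 3.2, 0], [0, 0, 0]], [[0, 0.7, 0], [0, 0, 0]], [[0, 0, 0], [0, 0, 0]]]'

```text
time_s: 41.62
tcp_pos: [0.45, 0.3118, 0.2444]
tool_rot: [0.007, -3.141, -0.0]
ft_force: [-0.0, -0.2, 0.0]
finger_gap: 0.993
finger_force: 0.0
```

Run:
```python
from h import *
imaging.get_image('side');imaging.get_image('side');imaging.get_image('side')
print(telemetry.state()['tcp_pos'])
```

```text
[0.45184646 0.30700435 0.24491233]
```

Emit:
apply_moves --rows '[[[0.1, 0.1, 1.4], [0, 0, 0]], [[0, 0, 1.4], [0, 0, 0]], [[0, 0, 1.4], [0, 0, 0]], [[0, 0, 1.4], [0, 0, 0]], [[0, 0, 1.4], [0, 0, 0]], [[0, 0, 1.4], [0, 0, 0]], [[0, 0, 1.3], [0, 0, 0]], [[0, 0, 1], [0, 0, 0]], [[0, 0, 0], [0, 0, 0]], [[0, 0, 0], [0, 0, 0]]]'

```text
time_s: 42.6
tcp_pos: [0.4505, 0.3087, 0.138]
tool_rot: [-0.004, -3.141, 0.001]
ft_force: [-0.3, -0.2, -0.8]
finger_gap: 0.994
finger_force: 0.0
```

Emit:
apply_moves --rows '[[[0, 0, 0], [0, 0, 0]], [[0, 0, 0], [0, 0, 0]], [[0, 0, 0], [0, 0, 0]], [[0, 0, 0], [0, 0, 0]], [[0, 0, 0], [0, 0, 0]], [[0, 0, 0], [0, 0, 0]], [[0, 0, 0], [0, 0, 0]], [[0, 0, 0], [0, 0, 0]], [[0, 0, 0], [0, 0, 0]], [[0, 0, 0], [0, 0, 0]]]' --grip 2.0

```text
time_s: 43.43
tcp_pos: [0.4507, 0.3105, 0.1394]
tool_rot: [0.001, 3.14, 0.002]
ft_force: [0.3, -0.2, 4.6]
finger_gap: 0.435
finger_force: 59.4
```

Emit:
apply_moves --rows '[[[0, 0, -0.5], [0, 0, 0]], [[0, 0, -1], [0, 0, 0]], [[0, 0, -1.5], [0, 0, 0]], [[0, 0, -1.5], [0, 0, 0]], [[0, 0, -1.5], [0, 0, 0]], [[0, 0, -1.5], [0, 0, 0]], [[0, 0, -1.5], [0, 0, 0]], [[0, 0, -1], [0, 0, 0]], [[0, 0, -0.5], [0, 0, 0]], [[0, 0, 0], [0, 0, 0]]]'

```text
time_s: 44.27
tcp_pos: [0.4506, 0.3102, 0.2441]
tool_rot: [0.001, 3.14, 0.002]
ft_force: [0.1, 0.7, -3.2]
finger_gap: 0.436
finger_force: 60.4
```

Emit:
apply_moves --rows '[[[-0.3, -1, 0], [0, 0, 0]], [[-0.6, -1.7, 0], [0, 0, 0]], [[-0.8, -2.2, 0], [0, 0, 0]], [[-0.9, -2.5, 0], [0, 0, 0]], [[-0.9, -2.5, 0], [0, 0, 0]], [[-0.9, -2.5, 0], [0, 0, 0]], [[-0.9, -2.5, 0], [0, 0, 0]], [[-0.9, -2.5, 0], [0, 0, 0]], [[-0.9, -2.5, 0], [0, 0, 0]], [[-0.9, -2.5, 0], [0, 0, 0]]]'

```text
time_s: 45.1
tcp_pos: [0.5294, 0.0833, 0.2416]
tool_rot: [-0.002, -3.139, 0.001]
ft_force: [0.2, 1.2, -2.8]
finger_gap: 0.43
finger_force: 60.4
```

Emit:
apply_moves --rows '[[[-0.9, -2.5, 0], [0, 0, 0]], [[-0.9, -2.5, 0], [0, 0, 0]], [[-0.9, -2.5, 0], [0, 0, 0]], [[-0.9, -2.5, 0], [0, 0, 0]], [[-0.7, -2, 0], [0, 0, 0]], [[-0.4, -1, 0], [0, 0, 0]], [[-0.1, -0.4, 0], [0, 0, 0]], [[0, 0, 0], [0, 0, 0]], [[0, 0, 1], [0, 0, 0]], [[0, 0, 1], [0, 0, 0]]]'

```text
time_s: 45.93
tcp_pos: [0.578, -0.0461, 0.2224]
tool_rot: [-0.003, 3.141, 0.002]
ft_force: [0.1, 0.0, -2.4]
finger_gap: 0.434
finger_force: 60.4
```

Run:
```python
from h import *
for i in range(4): imaging.get_image('wrist')
print(telemetry.state()['tcp_pos'])
```

```text
[ 0.57721042 -0.04709427  0.22203   ]
```

Emit:
apply_moves --rows '[[[-0.1, -0.1, 1.2], [0, 0, 0]], [[0, 0, 1.5], [0, 0, 0]], [[0, 0, 1.5], [0, 0, 0]], [[0, 0, 1.5], [0, 0, 0]], [[0, 0, 1.2], [0, 0, 0]], [[0, 0, 0.8], [0, 0, 0]], [[0, 0, 0.5], [0, 0, 0]], [[0, 0, 0.2], [0, 0, 0]], [[0, 0, 0.1], [0, 0, 0]], [[0, 0, 0.1], [0, 0, 0]]]'

```text
time_s: 46.97
tcp_pos: [0.5795, -0.0493, 0.1376]
tool_rot: [0.001, 3.14, 0.0]
ft_force: [-0.1, 0.1, -2.3]
finger_gap: 0.433
finger_force: 60.6
```

Emit:
apply_moves --rows '[[[0, 0, 0.1], [0, 0, 0]], [[0, 0, 0.1], [0, 0, 0]], [[0, 0, 0.1], [0, 0, 0]], [[0, 0, 0], [0, 0, 0]], [[0, 0, 0], [0, 0, 0]], [[0, 0, 0], [0, 0, 0]], [[0, 0, 0], [0, 0, 0]], [[0, 0, 0], [0, 0, 0]], [[0, 0, 0], [0, 0, 0]], [[0, 0, 0], [0, 0, 0]]]'

```text
time_s: 47.8
tcp_pos: [0.5789, -0.0493, 0.1339]
tool_rot: [0.001, 3.141, 0.0]
ft_force: [0.0, 0.1, -3.1]
finger_gap: 0.431
finger_force: 60.6
```

Still hanging, so I lower it a touch more.

Emit:
apply_moves --rows '[[[0, 0, 0.1], [0, 0, 0]], [[0, 0, 0.1], [0, 0, 0]], [[0, 0, 0], [0, 0, 0]], [[0, 0, 0], [0, 0, 0]], [[0, 0, 0], [0, 0, 0]], [[0, 0, 0], [0, 0, 0]], [[0, 0, 0], [0, 0, 0]], [[0, 0, 0], [0, 0, 0]], [[0, 0, 0], [0, 0, 0]], [[0, 0, 0], [0, 0, 0]]]'

```text
time_s: 48.63
tcp_pos: [0.5798, -0.0493, 0.1335]
tool_rot: [0.001, 3.139, 0.0]
ft_force: [-2.5, 0.8, 6.3]
finger_gap: 0.433
finger_force: 62.4
```

Emit:
apply_moves --rows '[[[0, 0, 0], [0, 0, 0]], [[0, 0, 0], [0, 0, 0]], [[0, 0, 0], [0, 0, 0]], [[0, 0, 0], [0, 0, 0]], [[0, 0, 0], [0, 0, 0]], [[0, 0, 0], [0, 0, 0]], [[0, 0, -1.4], [0, 0, 0]], [[0, 0, -3], [0, 0, 0]], [[0, 0, -3.5], [0, 0, 0]], [[0, 0, -3], [0, 0, 0]]]' --grip 8.5

```text
time_s: 49.47
tcp_pos: [0.5788, -0.0494, 0.2425]
tool_rot: [0.002, 3.141, -0.0]
ft_force: [0.3, 0.2, 1.0]
finger_gap: 0.993
finger_force: 0.0
```

Emit:
apply_moves --rows '[[[1.8, 2.9, 0], [0, 0, 0]], [[1.8, 2.9, 0], [0, 0, 0]], [[1.8, 2.9, 0], [0, 0, 0]], [[1.8, 2.9, 0], [0, 0, 0]], [[1.8, 2.9, 0], [0, 0, 0]], [[1.8, 2.9, 0], [0, 0, 0]], [[1.8, 2.9, 0], [0, 0, 0]], [[1.8, 2.9, 0], [0, 0, 0]], [[1.8, 2.9, 0], [0, 0, 0]], [[1.8, 2.9, 0], [0, 0, 0]]]'

```text
time_s: 50.3
tcp_pos: [0.3981, 0.2421, 0.2411]
tool_rot: [0.002, 3.141, 0.001]
ft_force: [0.3, 1.3, -0.4]
finger_gap: 0.993
finger_force: 0.0
```

Emit:
apply_moves --rows '[[[1.9, 3.0, 0], [0, 0, 0]], [[1.9, 3.0, 0], [0, 0, 0]], [[0, 0, 0], [0, 0, 0]], [[0, 0, 0], [0, 0, 0]], [[0, 0, 0], [0, 0, 0]], [[0, 0, 0], [0, 0, 0]], [[0, 0, 0], [0, 0, 0]], [[0, 0, 0], [0, 0, 0]], [[0, 0, 0], [0, 0, 0]], [[0, 0, 0], [0, 0, 0]]]'

```text
time_s: 51.13
tcp_pos: [0.3615, 0.3005, 0.2409]
tool_rot: [0.003, 3.142, 0.0]
ft_force: [-0.3, 0.5, -0.0]
finger_gap: 0.992
finger_force: 0.0
```

Run:
```python
from h import *
for c in ['side','wrist']:
  d=snap(c,c+'5.png')
  for n in ['seed_tin','round_bottle','square_bottle','cone_bottle']:print(c,[(np.round(x['position'],3).tolist(),round(x['confidence'],2)) for x in finder.mark_of(c,n)[:3]])
print(telemetry.state()['tcp_pos'])
```

```text
side [([0.499, -0.305, 0.002], 0.95), ([0.706, 0.069, -0.002], 0.65)]
side [([0.698, 0.185, -0.0], 0.86), ([0.581, -0.047, 0.007], 0.75), ([0.54, 0.318, 0.008], 0.72)]
side [([0.579, -0.052, 0.01], 0.97)]
side [([0.359, 0.302, 0.009], 0.56)]
wrist [([0.501, -0.306, 0.007], 0.57)]
wrist [([0.455, 0.31, -0.005], 0.65), ([0.545, 0.319, 0.011], 0.62)]
wrist [([0.576, -0.051, 0.005], 0.67), ([0.36, 0.303, 0.01], 0.26)]
wrist [([0.358, 0.303, 0.009], 0.64)]
[0.36117133 0.30094171 0.2409409 ]
```

Emit:
apply_moves --rows '[[[0, 0, 1.4], [0, 0, 0]], [[0, 0, 1.4], [0, 0, 0]], [[0, 0, 1.4], [0, 0, 0]], [[0, 0, 1.4], [0, 0, 0]], [[0, 0, 1.4], [0, 0, 0]], [[0, 0, 1.4], [0, 0, 0]], [[0, 0, 1.2], [0, 0, 0]], [[0, 0, 0.7], [0, 0, 0]], [[0, 0, 0], [0, 0, 0]], [[0, 0, 0], [0, 0, 0]]]'

```text
time_s: 52.47
tcp_pos: [0.3612, 0.3009, 0.138]
tool_rot: [-0.001, -3.141, 0.0]
ft_force: [-0.4, -0.5, -0.0]
finger_gap: 1.0
finger_force: 0.0
```

Emit:
apply_moves --rows '[[[0, 0, 0], [0, 0, 0]], [[0, 0, 0], [0, 0, 0]], [[0, 0, 0], [0, 0, 0]], [[0, 0, 0], [0, 0, 0]], [[0, 0, 0], [0, 0, 0]], [[0, 0, 0], [0, 0, 0]], [[0, 0, 0], [0, 0, 0]], [[0, 0, 0], [0, 0, 0]], [[0, 0, 0], [0, 0, 0]], [[0, 0, 0], [0, 0, 0]]]' --grip 1.0

```text
time_s: 53.3
tcp_pos: [0.3616, 0.3011, 0.1388]
tool_rot: [0.001, 3.141, 0.001]
ft_force: [0.1, -0.4, 5.9]
finger_gap: 0.305
finger_force: 58.8
```

Emit:
apply_moves --rows '[[[0, 0, -0.5], [0, 0, 0]], [[0, 0, -1], [0, 0, 0]], [[0, 0, -1.5], [0, 0, 0]], [[0, 0, -1.5], [0, 0, 0]], [[0, 0, -1.5], [0, 0, 0]], [[0, 0, -1.5], [0, 0, 0]], [[0, 0, -1.5], [0, 0, 0]], [[0, 0, -1], [0, 0, 0]], [[0, 0, -0.5], [0, 0, 0]], [[0, 0, 0], [0, 0, 0]]]'

```text
time_s: 54.13
tcp_pos: [0.3615, 0.3013, 0.2439]
tool_rot: [0.001, 3.14, 0.002]
ft_force: [-0.3, 0.6, -2.8]
finger_gap: 0.301
finger_force: 59.2
```

Emit:
apply_moves --rows '[[[-0.4, -1, 0], [0, 0, 0]], [[-0.8, -1.8, 0], [0, 0, 0]], [[-1.1, -2.4, 0], [0, 0, 0]], [[-1.1, -2.4, 0], [0, 0, 0]], [[-1.1, -2.4, 0], [0, 0, 0]], [[-1.1, -2.4, 0], [0, 0, 0]], [[-1.1, -2.4, 0], [0, 0, 0]], [[-1.1, -2.4, 0], [0, 0, 0]], [[-1.1, -2.4, 0], [0, 0, 0]], [[-1.1, -2.4, 0], [0, 0, 0]]]'

```text
time_s: 54.97
tcp_pos: [0.4605, 0.0783, 0.2416]
tool_rot: [-0.002, -3.139, 0.001]
ft_force: [0.5, 0.2, -2.8]
finger_gap: 0.302
finger_force: 59.3
```

Emit:
apply_moves --rows '[[[-1.1, -2.4, 0], [0, 0, 0]], [[-0.9, -2.2, 0], [0, 0, 0]], [[-0.6, -1.5, 0], [0, 0, 0]], [[-0.3, -0.8, 0], [0, 0, 0]], [[0, 0, 0], [0, 0, 0]], [[0, 0, 0.8], [0, 0, 0]], [[0, 0, 1.2], [0, 0, 0]], [[0, 0, 0], [0, 0, 0]], [[0, 0, 0], [0, 0, 0]], [[0, 0, 0], [0, 0, 0]]]'

```text
time_s: 55.8
tcp_pos: [0.4895, 0.0126, 0.2226]
tool_rot: [0.001, -3.141, -0.0]
ft_force: [0.6, 0.1, -2.3]
finger_gap: 0.303
finger_force: 59.4
```

Contact is expected near z = 0.1328, so I lower about 8.8 cm.

Emit:
apply_moves --rows '[[[0, 0, 1.2], [0, 0, 0]], [[0, 0, 1.5], [0, 0, 0]], [[0, 0, 1.5], [0, 0, 0]], [[0, 0, 1.5], [0, 0, 0]], [[0, 0, 1.2], [0, 0, 0]], [[0, 0, 0.9], [0, 0, 0]], [[0, 0, 0.5], [0, 0, 0]], [[0, 0, 0.3], [0, 0, 0]], [[0, 0, 0.1], [0, 0, 0]], [[0, 0, 0.1], [0, 0, 0]]]'

```text
time_s: 56.63
tcp_pos: [0.4905, 0.0118, 0.1354]
tool_rot: [0.001, 3.14, 0.0]
ft_force: [0.1, 0.4, -2.9]
finger_gap: 0.304
finger_force: 59.4
```

Emit:
apply_moves --rows '[[[0, 0, 0.1], [0, 0, 0]], [[0, 0, 0.1], [0, 0, 0]], [[0, 0, 0.1], [0, 0, 0]], [[0, 0, 0], [0, 0, 0]], [[0, 0, 0], [0, 0, 0]], [[0, 0, 0], [0, 0, 0]], [[0, 0, 0], [0, 0, 0]], [[0, 0, 0], [0, 0, 0]], [[0, 0, 0], [0, 0, 0]], [[0, 0, 0], [0, 0, 0]]]'

```text
time_s: 57.47
tcp_pos: [0.4907, 0.0117, 0.1329]
tool_rot: [0.002, 3.14, 0.0]
ft_force: [-0.0, -1.8, 4.8]
finger_gap: 0.3
finger_force: 60.6
```

Emit:
apply_moves --rows '[[[0, 0, 0], [0, 0, 0]], [[0, 0, 0], [0, 0, 0]], [[0, 0, 0], [0, 0, 0]], [[0, 0, 0], [0, 0, 0]], [[0, 0, 0], [0, 0, 0]], [[0, 0, 0], [0, 0, 0]], [[0, 0, -1.4], [0, 0, 0]], [[0, 0, -3], [0, 0, 0]], [[0, 0, -3.5], [0, 0, 0]], [[0, 0, -3.5], [0, 0, 0]]]' --grip 8.5

```text
time_s: 58.3
tcp_pos: [0.4892, 0.0117, 0.2467]
tool_rot: [-0.001, -3.14, 0.0]
ft_force: [0.1, 0.1, 0.9]
finger_gap: 0.999
finger_force: 0.0
```

Emit:
apply_moves --rows '[[[-0.5, 3, 0], [0, 0, 0]], [[-0.6, 3.4, 0], [0, 0, 0]], [[-0.6, 3.5, 0], [0, 0, 0]], [[-0.6, 3.5, 0], [0, 0, 0]], [[-0.6, 3.5, 0], [0, 0, 0]], [[-0.6, 3.5, 0], [0, 0, 0]], [[-0.6, 3.5, 0], [0, 0, 0]], [[-0.6, 3.5, 0], [0, 0, 0]], [[-0.4, 3.1, 0], [0, 0, 0]], [[0, 0, 0], [0, 0, 0]]]'

```text
time_s: 59.13
tcp_pos: [0.5388, 0.3254, 0.2443]
tool_rot: [0.014, -3.139, -0.005]
ft_force: [-1.8, 0.2, -0.6]
finger_gap: 0.993
finger_force: 0.0
```

Run:
```python
from h import *
for c in ['side','wrist']:
  d=snap(c,c+'6.png')
  for n in ['round_bottle','cone_bottle']:print(c,[(np.round(x['position'],3).tolist(),round(x['confidence'],2)) for x in finder.mark_of(c,n)[:3]])
for i in range(6): imaging.get_image('wrist')
print(telemetry.state()['tcp_pos'])
```

```text
side [([0.538, 0.319, 0.01], 0.87), ([0.7, 0.19, -0.002], 0.77)]
side [([0.489, 0.012, 0.002], 0.64)]
wrist [([0.698, 0.188, 0.0], 0.75), ([0.542, 0.318, 0.013], 0.74)]
wrist [([0.492, 0.009, 0.005], 0.8)]
[0.54129372 0.31631117 0.24623053]
```

Emit:
apply_moves --rows '[[[0, 0, 1.2], [0, 0, 0]], [[0, 0, 1.3], [0, 0, 0]], [[0, 0, 1.3], [0, 0, 0]], [[0, 0, 1.3], [0, 0, 0]], [[0, 0, 1.2], [0, 0, 0]], [[0, 0, 1.1], [0, 0, 0]], [[0, 0, 0.8], [0, 0, 0]], [[0, 0, 0.4], [0, 0, 0]], [[0, 0, 0], [0, 0, 0]], [[0, 0, 0], [0, 0, 0]]]'

```text
time_s: 60.57
tcp_pos: [0.5414, 0.3169, 0.1601]
tool_rot: [0.001, 3.141, 0.0]
ft_force: [-0.2, -0.3, 0.9]
finger_gap: 0.996
finger_force: 0.0
```

Emit:
apply_moves --rows '[[[0, 0, 0], [0, 0, 0]], [[0, 0, 0], [0, 0, 0]], [[0, 0, 0], [0, 0, 0]], [[0, 0, 0], [0, 0, 0]], [[0, 0, 0], [0, 0, 0]], [[0, 0, 0], [0, 0, 0]], [[0, 0, 0], [0, 0, 0]], [[0, 0, 0], [0, 0, 0]], [[0, 0, 0], [0, 0, 0]], [[0, 0, 0], [0, 0, 0]]]' --grip 1.5

```text
time_s: 61.4
tcp_pos: [0.5417, 0.3173, 0.1609]
tool_rot: [0.001, 3.14, 0.002]
ft_force: [-0.6, 0.7, 4.8]
finger_gap: 0.38
finger_force: 59.4
```

Emit:
apply_moves --rows '[[[0, 0, -0.5], [0, 0, 0]], [[0, 0, -1], [0, 0, 0]], [[0, 0, -1.5], [0, 0, 0]], [[0, 0, -1.5], [0, 0, 0]], [[0, 0, -1.5], [0, 0, 0]], [[0, 0, -1.5], [0, 0, 0]], [[0, 0, -1], [0, 0, 0]], [[0, 0, -1], [0, 0, 0]], [[0, 0, -0.5], [0, 0, 0]], [[0, 0, 0], [0, 0, 0]]]'

```text
time_s: 62.23
tcp_pos: [0.5416, 0.3169, 0.261]
tool_rot: [0.001, 3.14, 0.001]
ft_force: [0.3, -0.3, -2.9]
finger_gap: 0.379
finger_force: 59.8
```

Emit:
apply_moves --rows '[[[0, -1, 0], [0, 0, 0]], [[-0.1, -2, 0], [0, 0, 0]], [[-0.1, -3, 0], [0, 0, 0]], [[-0.1, -3, 0], [0, 0, 0]], [[-0.2, -3, 0], [0, 0, 0]], [[-0.2, -3, 0], [0, 0, 0]], [[-0.1, -3, 0], [0, 0, 0]], [[-0.1, -2.5, 0], [0, 0, 0]], [[0, -1.2, 0], [0, 0, 0]], [[0, -0.3, 0], [0, 0, 0]]]'

```text
time_s: 63.07
tcp_pos: [0.5497, 0.0927, 0.2594]
tool_rot: [-0.01, -3.141, 0.002]
ft_force: [-0.1, 0.6, -2.3]
finger_gap: 0.379
finger_force: 60.0
```

Emit:
apply_moves --rows '[[[0, 0, 0], [0, 0, 0]], [[0, 0, 0.8], [0, 0, 0]], [[0, 0, 1.2], [0, 0, 0]], [[0, 0, 1.5], [0, 0, 0]], [[0, 0, 1.5], [0, 0, 0]], [[0, 0, 1.5], [0, 0, 0]], [[0, 0, 1], [0, 0, 0]], [[0, 0, 0.5], [0, 0, 0]], [[0, 0, 0], [0, 0, 0]], [[0, 0, 0], [0, 0, 0]]]'

```text
time_s: 63.9
tcp_pos: [0.5501, 0.0973, 0.1799]
tool_rot: [0.0, -3.142, -0.0]
ft_force: [-0.1, 0.0, -1.6]
finger_gap: 0.376
finger_force: 59.9
```

Emit:
apply_moves --rows '[[[0, 0, 0.6], [0, 0, 0]], [[0, 0, 0.6], [0, 0, 0]], [[0, 0, 0.5], [0, 0, 0]], [[0, 0, 0.3], [0, 0, 0]], [[0, 0, 0.2], [0, 0, 0]], [[0, 0, 0.1], [0, 0, 0]], [[0, 0, 0.1], [0, 0, 0]], [[0, 0, 0.1], [0, 0, 0]], [[0, 0, 0], [0, 0, 0]], [[0, 0, 0], [0, 0, 0]]]'

```text
time_s: 64.73
tcp_pos: [0.5501, 0.0968, 0.1551]
tool_rot: [0.001, 3.141, 0.0]
ft_force: [-0.3, 0.1, -3.1]
finger_gap: 0.375
finger_force: 60.0
```

Emit:
apply_moves --rows '[[[0, 0, 0.1], [0, 0, 0]], [[0, 0, 0.1], [0, 0, 0]], [[0, 0, 0], [0, 0, 0]], [[0, 0, 0], [0, 0, 0]], [[0, 0, 0], [0, 0, 0]], [[0, 0, 0], [0, 0, 0]], [[0, 0, 0], [0, 0, 0]], [[0, 0, 0], [0, 0, 0]], [[0, 0, 0], [0, 0, 0]], [[0, 0, 0], [0, 0, 0]]]'

```text
time_s: 65.57
tcp_pos: [0.5512, 0.0971, 0.1549]
tool_rot: [0.001, 3.138, 0.002]
ft_force: [-1.1, -0.4, 6.4]
finger_gap: 0.379
finger_force: 61.0
```

Emit:
apply_moves --rows '[[[0, 0, 0], [0, 0, 0]], [[0, 0, 0], [0, 0, 0]], [[0, 0, 0], [0, 0, 0]], [[0, 0, 0], [0, 0, 0]], [[0, 0, 0], [0, 0, 0]], [[0, 0, 0], [0, 0, 0]], [[0, 0, -1.4], [0, 0, 0]], [[0, 0, -3], [0, 0, 0]], [[0, 0, -3.5], [0, 0, 0]], [[0, 0, -3.5], [0, 0, 0]]]' --grip 8.5

```text
time_s: 66.4
tcp_pos: [0.5494, 0.0966, 0.2676]
tool_rot: [-0.001, -3.14, 0.001]
ft_force: [-0.1, -1.0, -0.1]
finger_gap: 0.999
finger_force: 0.0
```

Emit:
apply_moves --rows '[[[0.5, 3, 0], [0, 0, 0]], [[0.5, 3, 0], [0, 0, 0]], [[0.5, 3, 0], [0, 0, 0]], [[0.5, 3, 0], [0, 0, 0]], [[0.5, 3, 0], [0, 0, 0]], [[0.5, 3, 0], [0, 0, 0]], [[0.5, 3, 0], [0, 0, 0]], [[0, 1, 0], [0, 0, 0]], [[0, 0, 0], [0, 0, 0]], [[0, 0, 0], [0, 0, 0]]]'

```text
time_s: 67.23
tcp_pos: [0.5154, 0.3161, 0.2665]
tool_rot: [-0.001, -3.141, 0.002]
ft_force: [-0.5, -1.0, 0.1]
finger_gap: 0.997
finger_force: 0.0
```

Run:
```python
from h import *
for c in ['side','top']:
  d=snap(c,c+'7.png')
  for n in ['seed_tin','mat','round_bottle','square_bottle','cone_bottle','pot_a','watering_can']:print(c,n,[(np.round(x['position'],3).tolist(),round(x['confidence'],2)) for x in finder.mark_of(c,n)[:3]])
```

```text
side seed_tin [([0.497, -0.305, 0.002], 0.74), ([0.705, 0.072, 0.001], 0.66), ([0.491, 0.011, 0.004], 0.63)]
side mat [([0.5, -0.306, 0.002], 0.58)]
side round_bottle [([0.785, -0.069, -0.002], 0.64), ([0.701, 0.188, 0.0], 0.61), ([0.549, 0.096, 0.007], 0.6)]
side square_bottle [([0.581, -0.05, 0.008], 0.59)]
side cone_bottle [([0.486, 0.014, 0.004], 0.89)]
side pot_a [([0.507, -0.067, 0.003], 0.69), ([0.475, 0.082, 0.008], 0.59)]
side watering_can [([0.784, -0.074, -0.0], 0.86)]
top seed_tin [([0.698, 0.07, 0.004], 0.65), ([0.498, -0.31, 0.004], 0.59)]
top mat [([0.503, -0.311, 0.002], 0.92)]
top round_bottle [([0.549, 0.1, 0.01], 0.87), ([0.487, 0.009, 0.003], 0.73), ([0.701, 0.187, 0.0], 0.69)]
top square_bottle [([0.582, -0.05, 0.014], 0.73)]
top cone_bottle [([0.487, 0.012, 0.004], 0.58)]
top pot_a [([0.503, -0.064, 0.005], 0.74), ([0.467, 0.085, 0.006], 0.62), ([0.446, 0.313, 0.001], 0.24)]
top watering_can [([0.781, -0.076, -0.0], 0.96)]
```

View pics/side7.png

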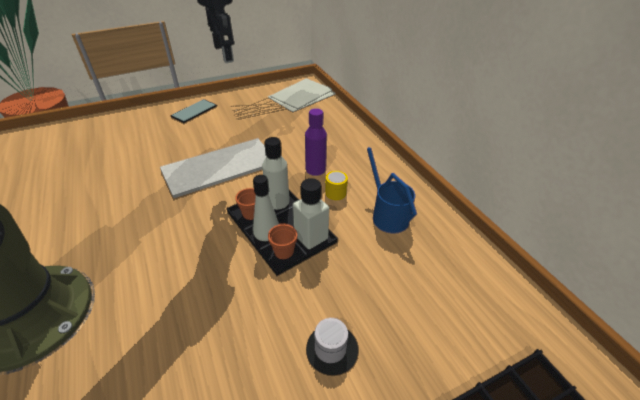

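The bottles are back upright at (273,175), (263,210) and (311,215), the tin is on the mat at (331,342), the pots and watering can are unmoved, and the arm is clear of everything.

```bash
python3 -c "from h import *; print(order.job_done())"
```

```text
the job is handed in; nothing more can be done
None
```

The job is handed in: the tin stands on the mat, all three bottles are back upright in their places within a few millimetres, and the pots and watering can are unmoved; my first grip on the tin missed without moving it, and the verdict was not reported back.

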